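Feed a hardwood slab out of its lane and cap the packing pile

ROBOT

A 6-joint arm with a two-finger parallel gripper is mounted at the origin on a cart in front of the work surface, level with it; the furniture and walls round the work are solid. World frame = base frame: x ahead of the robot, y to its left, z up, the work surface at z = 0. Lengths are in m, angles in rad, forces in N, time in s.
With the tool pointing down it reaches from about 0.375 to 0.925 m from the base axis. Payload 5.7 kg.
Tool frame: the origin (TCP) lies midway between the tips of the shut fingers; the grasp point (between the pads) lies 19 mm behind it; z points along the fingers, y is the line along which they close (so a half turn about z gives the same grasp; the last joint's range is limited). The gripper opens to 88 mm and grips with 3 to 60 N. Pads are 20 mm wide; open, the fingers measure 115 mm over their backs; the gripper's body (75 mm by 178 mm) begins 61 mm behind the grasp point.
Start: joints at [-1.242, 0.359, 1.51, -0, 1.272, -0.115], TCP at [0.258, -0.542, 0.223] pointing down, gripper open.
Joint ranges: [-2.97, 2.97], [-1.01, 2.36], [0.21, 2.38], [-0.96, 4.11], [0.2, 2.71], [-2.98, 2.98]. Speed limits (rad/s): [2.39, 2.39, 3.14, 3.14, 3.14, 3.14].

INTERFACE

Orientations are given as a unit quaternion [x, y, z, w].
In Python, from bench import move_ptp, servo_line, goto_joints, move_gripper, sleep, inverse_kinematics, capture, PlanningError, close_job, spot_in, silhouettes, current_clock, current_joint_pos, current_qvel, current_joint_torque, current_position, current_orientation, current_force, current_torque, current_finger_gap, current_grip_force gives the robot as it stands. Calls block until the motion is done:
- move_ptp(position, orientation): joint-space move of the TCP to a pose.
- servo_line(position, orientation=None, rate=0.15, contact_N=None): straight line of the TCP; orientation=None keeps the orientation; rate is the mean speed in m/s. With contact_N (N) it stops when the force on the tool has changed by that much, and returns True; else False.
- goto_joints(angles): joint-space move.
- move_gripper(opening): finger opening in m; the grip force is fixed at half the most; returns when the fingers have stopped.
- sleep(seconds).
- inverse_kinematics(position, orientation): joint angles nearest the present ones, or None.
- capture(name): name is "scene" or "side" or "wrist"; returns a dict with "image" (400x640x3 uint8, blue, green, red), "range_z" (400x640 float32, m along the optical axis (not along the pixel's ray), 0 where there is no reading), "intrinsics" (3x3 intrinsics, pixels), "R" (3x3) and "t" (3): a world point X has camera coordinates R X + t. Camera axes: x right, y down, z forward; pixel columns grow to the right and rows downward; lengths in m; the calibration is good to about 2 mm. A picture is of the moment at which its call begins.
A pose or a line that the arm cannot do raises PlanningError and nothing moves.
- close_job(): hands the job in; it is judged then, once.
Trained networks look in the newest picture that a camera, given by its name, has taken for a name from the list of things; names that differ only in an ending like _2 or _b are one class to them, and where a whole thing is asked for, a point or a joint stands for the part that bears it (a point fixed in the world has none). Each returns a list of dicts, best first, with "conf" (0 to 1); they miss things now and then, are a little off and sometimes report something else, mostly with a low value. They report only what shows in the picture. A call takes as long as a camera call.
- spot_in(camera, query): "xy" ([column, row] in pixels, amid what is visible of it).
- silhouettes(camera, query): "region" (400x640 bool, what is visible of it) and "xy" ([column, row] in pixels, amid what is visible of it).
Readings, each from a call of its own:
- current_clock(): time.
- current_joint_pos(): joint angles.
- current_qvel(): joint speeds.
- current_joint_torque(): joint torques, N m.
- current_position(): TCP position.
- current_orientation(): TCP orientation.
- current_force(): force on the tool from outside, world axes, zero at the start.
- current_torque(): the same for the moment, N m.
- current_finger_gap(): finger opening in m.
- current_grip_force(): force on a finger pad.
Only numpy, scipy, OpenCV 4.12 (cv2) and the standard library are available. Lean on these libraries where they do the work, as an engineer would, in place of code of your own. Each camera call takes 0.05 s, during which the arm holds its last target. There are 200 camera calls.

TASK

Slide the thin dark hardwood slab along its lane in the green two-lane tray until a good part of it sticks out over the end of the tray, grip it there and lay it flat on top of the pile of two larger hardwood slabs, centred and lengthwise along the pile. Leave the brass plate in the other lane, and leave the pile standing as it is.

Things in the scene. Friction and masses are not known exactly. Their poses are not given: they have to be found in the camera images.
- slab: The thin slab to stack: dark hardwood, 37 wide (own x) x 150 long (own y) x 9 mm thick, about 40 g, loose. Origin: centre of its underside. Starts wholly inside either lane of the tray, too close to the rails (about 5 mm, and 1 mm higher than it) to be gripped across its width until an end is slid out past the tray. Tips off if over 70 mm sticks out.
- tray: Green tray, fixed: 120 wide (own x) x 170 long (own y) x 50 mm high. Origin: centre of its underside, on the worktop. Two lanes along own y, centred at own x = -28 and +28 mm, each 48 mm wide, open at both ends and above; flat floors 40 mm above the worktop. Aluminium rails stand 10 mm above the floors. Shut fingers can come down at a lane's end and push the slab by its end edge.
- brass_plate: Thin brass reed plate, 45 wide (own x) x 157 long (own y) x 4 mm thick, loose, in the tray's other lane. Origin at the centre of its underside. To be left there.
- pile_top: Upper slab of the pile: dark hardwood, 69 wide (own x) x 187 long (own y) x 10 mm thick, loose, lying centred and lengthwise on the base slab. Origin at the centre of its underside, 36 mm above the worktop; its top face is 46 mm above the worktop.
- pile_base: Base slab of the pile: dark hardwood block, 92 wide (own x) x 202 long (own y) x 36 mm high, about 0.5 kg, loose, on the worktop. Origin at the centre of its underside.

How it is judged:
On the way:
1. the slab has been slid along its lane, still lying flat on the lane floor, until an end sticks out at least about 25 mm past the tray ((y of slab in the frame of tray above 0.035 m or y of slab in the frame of tray below -0.035 m) and z of slab in the frame of tray between 0.036 and 0.045 m and x of slab in the frame of tray between -0.06 and 0.06 m and angle between slab's own z axis and vertical below 0.06 rad), for 0.1 s.
At the end, for the whole second after the job is handed in: Thin slab flat and at rest on the upper slab, centred within 16 mm, lengthwise within 11 degrees; upper slab still on the base (20 mm, 11 degrees); base within 30 mm of its start; brass plate within 20 mm of its start (horizontal distance between slab and pile_top below 0.016 m and angle between the y axis of slab and the y axis of pile_top, either way round below 0.2 rad and z of slab in the frame of pile_top between 0.007 and 0.013 m and angle between slab's own z axis and vertical below 0.06 rad and linear speed of slab below 0.02 m/s and horizontal distance between pile_top and pile_base below 0.02 m and angle between the y axis of pile_top and the y axis of pile_base, either way round below 0.2 rad and z of pile_top in the frame of pile_base between 0.033 and 0.039 m and distance of pile_base from where it was at the start of the episode below 0.03 m and distance of brass_plate from where it was at the start of the episode below 0.02 m); the robot touches nothing.
It fails at once if the brass plate is pushed or carried more than 40 mm from its place (distance of brass_plate from where it was at the start of the episode above 0.04 m).
It fails at once if the base of the pile is shoved more than 50 mm (distance of pile_base from where it was at the start of the episode above 0.05 m).
It also fails if it takes over 51 s, if anything falls off the work surface, if the arm or the gripper's body presses on something with over 40 N, if the wrist force passes 120 N, or if a joint passes its speed limit or range.

## Working session

There is one attempt and no reset: what is moved stays moved. The work goes in short steps, each a Python script; the robot and the scene stay as the last script left them, time stands still between calls to the robot, and variables do not carry over. Pictures are saved under pics/ and viewed, at most 10 in all, crops included, and the job is handed in when it is done.

```bash
mkdir -p pics
cat > h.py <<'E'
import numpy as np, cv2
from bench import *
def pts(c,mask):
    v,u=np.nonzero(mask&(c["range_z"]>0)); z=c["range_z"][v,u]; K=c["intrinsics"]
    P=np.c_[(u-K[0,2])*z/K[0,0],(v-K[1,2])*z/K[1,1],z]
    return (P-c["t"])@c["R"]
def box(c,mask,zlo=None,zhi=None):
    P=pts(c,cv2.erode(mask.astype(np.uint8),np.ones((3,3)))>0)
    zm=np.median(P[:,2])
    if zlo is not None: P=P[(P[:,2]>zlo)&(P[:,2]<zhi)]
    r=cv2.minAreaRect((P[:,:2]*1000).astype(np.float32)); b=cv2.boxPoints(r)
    e=[b[1]-b[0],b[2]-b[1]]; l=max(e,key=np.linalg.norm); 
    return np.array(r[0])/1000,np.degrees(np.arctan2(l[1],l[0]))%180,sorted(r[1]),zm,len(P)
def q(yaw): # tool down; tool y axis direction: at yaw=0 tool x=+x, y=-y
    from scipy.spatial.transform import Rotation as R
    return (R.from_euler('z',yaw)*R.from_euler('x',np.pi)).as_quat()
E
python3 - <<'E'
from h import *
for cam in("scene","side"):
    c=capture(cam); cv2.imwrite(f"pics/{cam}0.png",c["image"])
    print(cam,-c["R"].T@c["t"])
    for n in("slab","tray","brass_plate","pile_top","pile_base"):
        for s in silhouettes(cam,n)[:2]:
            try: print(n,round(s["conf"],2),s["xy"],box(c,s["region"]))
            except Exception as e: print(n,e)
print(current_clock(),current_orientation())
E
```

```text
scene [-0.10768525 -0.75770963  0.51843959]
slab 0.75 [286.1, 176.9] (array([0.55826593, 0.0689653 ]), np.float32(8.157221), [32.306846618652344, 145.0420684814453], np.float64(0.04760218721403385), 218)
tray 0.7 [280.7, 185.2] (array([0.55306256, 0.09515927]), np.float32(5.872121), [118.74021911621094, 166.2782440185547], np.float64(0.0347096536364606), 658)
brass_plate 0.79 [272.8, 176.2] (array([0.55885553, 0.13202272]), np.float32(4.961861), [17.532426834106445, 142.1186065673828], np.float64(0.04051632151335807), 76)
pile_top 0.65 [407.9, 251.1] (array([ 0.48282227, -0.36623907]), np.float32(92.38021), [64.35812377929688, 183.15589904785156], np.float64(0.04450866992441909), 1423)
pile_base 0.73 [398.9, 268.9] (array([ 0.44857806, -0.37584195]), np.float32(111.18349), [72.3287582397461, 208.2917938232422], np.float64(0.02223275562099756), 1461)
side [ 0.51493707 -0.91076548  0.76115344]
slab 0.93 [340.0, 158.5] (array([0.56052393, 0.06908322]), np.float32(8.858098), [33.6706428527832, 145.5037384033203], np.float64(0.05031780385447028), 349)
tray 0.57 [338.0, 160.0] (array([0.55398358, 0.09671143]), np.float32(5.9055443), [123.48554229736328, 165.34225463867188], np.float64(0.04391741124028061), 943)
brass_plate 0.66 [338.1, 147.6] (array([0.55548627, 0.1356555 ]), np.float32(7.4231753), [33.23301315307617, 149.24929809570312], np.float64(0.04310011530102342), 263)
pile_top 0.81 [307.9, 298.4] (array([ 0.48432709, -0.3646535 ]), np.float32(92.21858), [61.77599334716797, 185.34002685546875], np.float64(0.04706304196017333), 2668)
pile_base 0.75 [296.1, 339.4] (array([ 0.48218909, -0.36508771]), np.float32(90.30474), [78.00761413574219, 192.86192321777344], np.float64(0.03375099980887699), 813)
0.6 [ 9.75482708e-01  2.20076077e-01 -1.13270702e-05 -7.87717496e-05]
```

View pics/scene0.png

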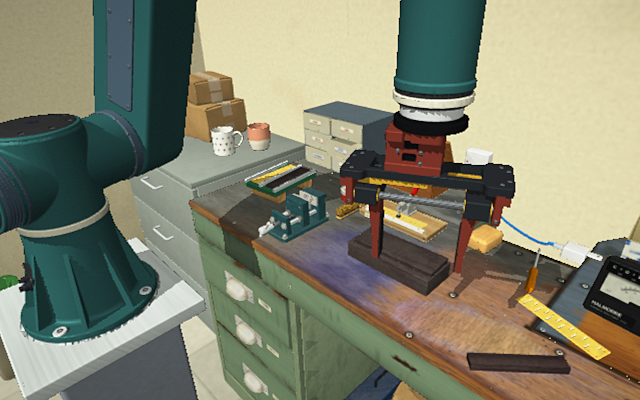

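View pics/side0.png

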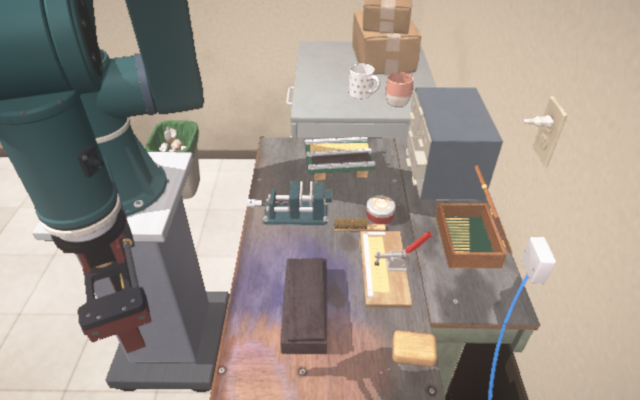

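The scene view shows the slab at about (286,177) in the near lane of the tray, with the brass plate behind it at (270,178). The pile is at (405,255), and the vise at (295,215) sits between tray and pile. Next I'll check obstacle heights, then look from above with the wrist camera.

Run:
```python
from h import *
H={}
for cam in("scene","side"):
    c=capture(cam); P=pts(c,np.ones((400,640),bool))
    P=P[(P[:,0]>.3)&(P[:,0]<.85)&(P[:,1]>-.5)&(P[:,1]<.3)&(P[:,2]<.4)]
    for p in P:
        k=(int(p[0]//.04),int(p[1]//.04)); H[k]=max(H.get(k,-1),p[2])
print("max z mm; cols x=",[40*i for i in range(8,21)])
for j in range(7,-12,-1): print(40*j,[int(1000*H[(i,j)]) if (i,j) in H else None for i in range(8,21)])
yaw=np.radians(5.9)
for ya in (yaw,yaw+np.pi,yaw-np.pi/2,yaw+np.pi/2):
  for p in([.46,.06,.06],[.66,.08,.06],[.48,-.31,.05],[.48,-.42,.05]):
    j=inverse_kinematics(p,q(ya)); print(round(ya,2),p,None if j is None else np.round(j,2))
```

```text
max z mm; cols x= [320, 360, 400, 440, 480, 520, 560, 600, 640, 680, 720, 760, 800]
280 [-735, None, None, None, None, None, None, None, None, None, None, None, None]
240 [0, -2, None, 0, 0, -1, 0, None, 1, 0, -2, None, None]
200 [4, 6, 6, 5, 5, 4, 2, None, 5, 7, 177, 178, 178]
160 [6, 4, 4, 6, 0, 49, 53, 53, 4, 4, 177, 178, 178]
120 [5, 5, 5, 53, 53, 54, 54, 53, 3, 6, 177, 178, 178]
80 [5, 4, 5, 52, 54, 55, 52, 56, 5, 5, 179, 178, 179]
40 [5, 4, 5, 44, 53, 54, 54, 54, 52, 5, 178, 178, 178]
0 [6, 5, 4, 52, 54, 53, 48, 5, 5, 71, 178, 179, 178]
-40 [4, 4, 4, 4, 3, 5, 4, 4, 5, 5, 178, 179, 179]
-80 [15, 58, 78, 80, 77, 66, 4, 41, 41, 4, 4, 5, 6]
-120 [63, 58, 78, 80, 80, 66, 5, 41, 42, 37, 5, 47, 48]
-160 [4, 52, 75, 80, 79, 31, 32, 36, 39, 13, 5, 47, 12]
-200 [4, 5, 4, 4, 5, 5, 16, 25, 22, 18, 4, 48, 163]
-240 [5, 4, 4, 6, 4, 5, 16, 24, 20, 17, 5, 48, 152]
-280 [5, 4, 4, 50, 48, 37, 18, 58, 57, 111, 112, 48, 149]
-320 [4, 5, 5, 50, 50, 39, 20, 25, 21, 17, 5, 5, 5]
-360 [5, 5, 4, 50, 50, 38, 16, 24, 20, 18, 5, 4, 5]
-400 [5, 5, 4, 50, 50, 38, 4, 15, 16, 14, 5, 5, 5]
-440 [4, 5, 4, 50, 5
[... 268 characters left out ...]
 0.96  0.64]
3.24 [0.46, 0.06, 0.06] [-0.02  0.4   1.97  0.    0.77 -1.69]
3.24 [0.66, 0.08, 0.06] [ 0.02  0.61  1.51  0.    1.01 -1.66]
3.24 [0.48, -0.31, 0.05] [-0.69  0.52  1.74  0.    0.88 -2.37]
3.24 [0.48, -0.42, 0.05] [-0.83  0.6   1.59  0.    0.96 -2.5 ]
-1.47 [0.46, 0.06, 0.06] None
-1.47 [0.66, 0.08, 0.06] None
-1.47 [0.48, -0.31, 0.05] [-0.69  0.52  1.74 -0.    0.88  2.34]
-1.47 [0.48, -0.42, 0.05] [-0.83  0.6   1.59 -0.    0.96  2.21]
1.67 [0.46, 0.06, 0.06] [-0.02  0.4   1.97 -0.    0.77 -0.12]
1.67 [0.66, 0.08, 0.06] [ 0.02  0.61  1.51 -0.    1.01 -0.09]
1.67 [0.48, -0.31, 0.05] [-0.69  0.52  1.74  0.    0.88 -0.8 ]
1.67 [0.48, -0.42, 0.05] [-0.83  0.6   1.59  0.    0.96 -0.93]
```

Run:
```python
from h import *
c=capture("side"); P=pts(c,np.ones((400,640),bool))
m=(P[:,2]>.15)&(P[:,2]<.19)&(P[:,0]<.85)&(P[:,0]>.6)&(P[:,1]>-.05)&(P[:,1]<.2); print("cab x",np.percentile(P[m,0],[0,1,5]))
move_ptp([.56,.06,.27],q(np.radians(5.9)))
c=capture("wrist"); cv2.imwrite("pics/w1.png",c["image"]); print(-c["R"].T@c["t"])
for n in("slab","tray","brass_plate"):
    for s in silhouettes("wrist",n)[:2]: print(n,round(s["conf"],2),s["xy"],box(c,s["region"]),box(c,s["region"],.037,.06))
print(current_clock(),current_position(),current_force())
```

```text
cab x [0.74556382 0.747342   0.75147077]
[0.63813763 0.06671153 0.43302891]
slab 0.94 [309.7, 160.8] (array([0.56064307, 0.07246806]), np.float32(7.653499), [33.49444580078125, 147.17384338378906], np.float64(0.05019493197319463), 3214) (array([0.56064307, 0.07246806]), np.float32(7.653499), [33.49444580078125, 147.17384338378906], np.float64(0.05019493197319463), 3214)
tray 0.8 [286.2, 162.8] (array([0.55501807, 0.10029598]), np.float32(6.215725), [119.1901626586914, 168.7375946044922], np.float64(0.04262499199099334), 5792) (array([0.55501807, 0.10029598]), np.float32(6.215725), [119.1901626586914, 168.7375946044922], np.float64(0.04262499199099334), 5792)
tray 0.66 [554.8, 231.5] (array([ 0.48355682, -0.3281087 ]), np.float32(90.0336), [80.3198471069336, 136.1331329345703], np.float64(0.029761279076797702), 2132) (array([ 0.48358972, -0.32824805]), np.float32(90.17697), [79.51220703125, 135.65589904785156], np.float64(0.029761279076797702), 325)
brass_plate 0.74 [264.3, 163.1] (array([0.55723523, 0.13006302]), np.float32(1.6536328), [33.133453369140625, 153.49380493164062], np.float64(0.04294757053772163), 3204) (array([0.55723523, 0.13006302]), np.float32(1.6536328), [33.133453369140625, 153.49380493164062], np.float64(0.04294757053772163), 3204)
3.35 [0.56007969 0.05939599 0.2699378 ] [-0.47511723 -0.34464637  0.21478433]
```

View pics/w1.png

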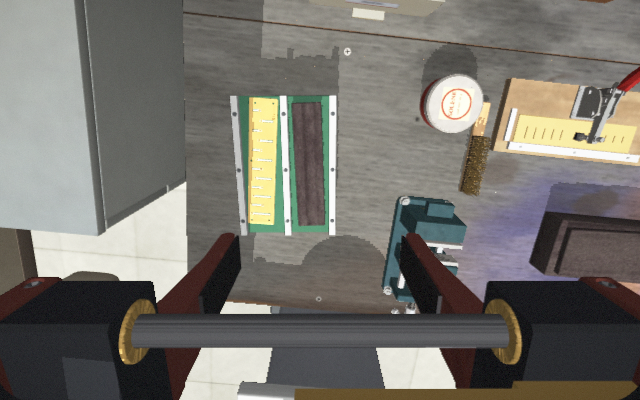

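The wrist view shows the slab at (309,160) in its lane, the brass plate at (264,163), and clear space at both tray ends. Now I'll push the slab towards the robot from its far end.

```bash
cat >> h.py <<'E'
YAW=np.radians(6.1); A=np.array([np.cos(YAW),np.sin(YAW)]); L0=np.array([.5575,.0707])
def lane(s,z): return [*(L0+A*s),z]
E
python3 - <<'E'
from h import *
move_gripper(0)
move_ptp(lane(.103,.13),q(YAW))
print(servo_line(lane(.103,.0435),rate=.12,contact_N=8),current_position())
print(servo_line(lane(.08,.0435),rate=.05,contact_N=15),current_force())
print(servo_line(lane(.032,.0435),rate=.05,contact_N=15),current_force(),current_position())
servo_line(lane(.04,.0435)); servo_line(lane(.04,.13),rate=.2)
move_ptp([.56,.06,.27],q(YAW))
c=capture("wrist"); cv2.imwrite("pics/w2.png",c["image"])
for n in("slab","brass_plate"):
    for s in silhouettes("wrist",n)[:1]:
        b=box(c,s["region"]); print(n,round(s["conf"],2),b,"s",(b[0]-L0)@A)
print(current_clock())
E
```

```text
False [0.66062908 0.08163987 0.04442148]
False [0.2513518  1.62154503 0.12160389]
False [ 0.38358873 -0.20824963  0.68281243] [0.58962848 0.07411362 0.04351577]
slab 0.95 (array([0.50880646, 0.0704765 ]), np.float32(6.093353), [32.490753173828125, 133.0401611328125], np.float64(0.050224710664527855), 2131) s -0.04844158678687556
brass_plate 0.61 (array([0.55685034, 0.13013374]), np.float32(1.6152556), [31.22682762145996, 152.57603454589844], np.float64(0.042970420235857024), 3160) s 0.005669691734252389
9.625
```

View pics/w2.png

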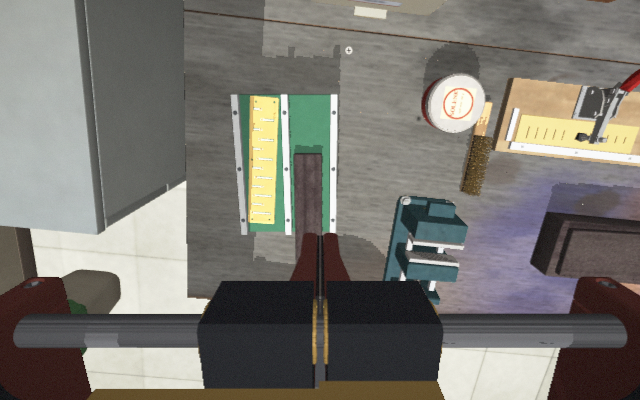

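The far end of the slab is now at about row 154 and its near end is hidden under the fingers. That puts s ≈ -55 mm, with roughly 45 mm overhanging. The slab is still flat (z = 50 mm) and the brass plate hasn't moved. I'll grip it near the tip of the fingers so they stay above the pile's upper slab when placing.

Run:
```python
from h import *
N=np.array([-A[1],A[0]])*.003
def g(s,z): return [*(L0+A*s+N),z]
move_gripper(.07)
move_ptp(g(-.111,.14),q(YAW))
print(servo_line(g(-.111,.042),rate=.12,contact_N=8),current_position())
move_gripper(0); print(current_finger_gap(),current_grip_force())
servo_line(g(-.111,.06),rate=.05); servo_line(g(-.111,.2),rate=.15)
c=capture("side"); cv2.imwrite("pics/s3.png",c["image"][80:280,180:500].repeat(2,0).repeat(2,1))
for s in silhouettes("side","slab")[:1]:
    P=pts(c,s["region"]); b=box(c,s["region"]); print(round(s["conf"],2),b,"z pct",np.percentile(P[:,2],[2,25,50,75,98]))
    u,_,v=np.linalg.svd(P-P.mean(0),full_matrices=False); print("axes",v)
print(current_finger_gap(),current_clock(),current_position())
```

```text
False [0.44771526 0.06188037 0.04251336]
0.03382302836960706 29.95573103427887
0.89 (array([0.49877838, 0.06709911]), np.float32(6.479397), [38.368553161621094, 145.3485107421875], np.float64(0.20673722975478157), 419) z pct [-0.01758039  0.20465721  0.20653767  0.20742288  0.2094502 ]
axes [[-0.08849242  0.86903739 -0.48676801]
 [ 0.99421055  0.1069624   0.01021888]
 [ 0.06094647 -0.4830456  -0.87347151]]
0.03353763914688392 14.8167 [0.44602146 0.06190856 0.19901247]
```

View pics/s3.png

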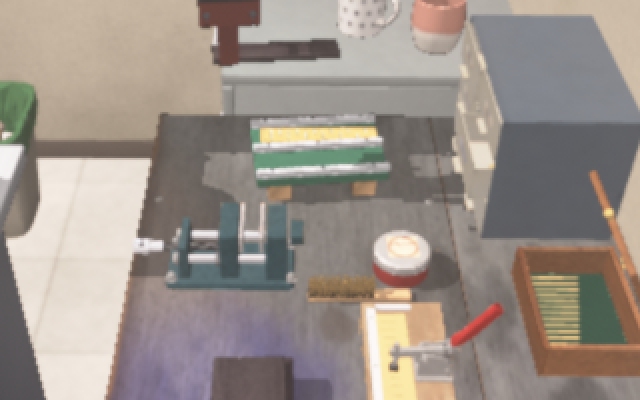

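The side view shows the slab level in the gripper at about (290,48) in the crop, clear of the tray, with the brass plate still in its lane. Next is placing it.

Run:
```python
from h import *
c=capture("side"); b=box(c,silhouettes("side","pile_top")[0]["region"]); print(b)
C=(b[0]+np.array([.4836,-.3655]))/2; yaw=np.radians((b[1]+92.3)/2)
T=C-.0545*np.array([np.cos(yaw),np.sin(yaw)])
move_ptp([.45,-.1,.24],q(np.radians(45)))
move_ptp([*T,.14],q(yaw))
servo_line([*T,.062],rate=.1)
c=capture("side")
for n in("slab","pile_top"):
    for s in silhouettes("side",n)[:2]: print(n,round(s["conf"],2),box(c,s["region"]))
cv2.imwrite("pics/s4.png",c["image"][200:400,180:500].repeat(2,0).repeat(2,1))
print(T,yaw,current_finger_gap(),current_clock(),current_position())
```

```text
(array([ 0.48439563, -0.36498941]), np.float32(92.35786), [62.03791809082031, 186.8943634033203], np.float64(0.04707245461392081), 2623)
slab 0.97 (array([ 0.4831955 , -0.40013925]), np.float32(91.35871), [28.908620834350586, 79.79039764404297], np.float64(0.07037346567521663), 442)
pile_top 0.61 (array([ 0.48654059, -0.42388239]), np.float32(92.64824), [61.91196060180664, 66.46443176269531], np.float64(0.0468864989040036), 583)
[ 0.4862125  -0.41969969] 1.6114439 0.03364089390279419 18.25 [ 0.48667258 -0.42019665  0.06288563]
```

View pics/s4.png

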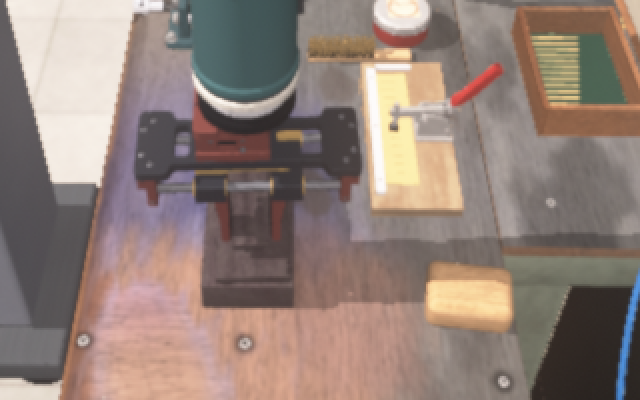

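The slab is over the pile and aligned. Its near end at y ≈ -0.441 puts its centre at about -0.366, which matches the pile. I'll lower and release.

Run:
```python
from h import *
p=current_position()
print(servo_line([p[0],p[1],.045],rate=.02,contact_N=3),current_position(),current_force())
g=current_position()
move_gripper(.06)
servo_line([g[0],g[1],.15],rate=.1)
move_ptp([.42,-.12,.27],q(1.2))
sleep(.3)
for cam in ("side","scene"):
    c=capture(cam)
    for n in("slab","pile_top","pile_base","brass_plate"):
        for s in silhouettes(cam,n)[:1]: print(cam,n,round(s["conf"],2),box(c,s["region"]))
    if cam=="side": cv2.imwrite("pics/s5.png",c["image"][100:400,180:500].repeat(2,0)[:600].repeat(2,1))
print(current_clock())
```

```text
True [ 0.48639345 -0.41995706  0.04811948] [0.46198153 0.32191731 5.24510401]
side slab 0.6 (array([ 0.48211929, -0.36633673]), np.float32(92.62916), [30.45838737487793, 147.32351684570312], np.float64(0.05605777788370089), 1020)
side pile_top 0.8 (array([ 0.48420343, -0.36472388]), np.float32(92.62936), [62.532772064208984, 185.1445770263672], np.float64(0.04701324083490365), 1284)
side pile_base 0.64 (array([ 0.48136993, -0.36485739]), np.float32(91.166306), [80.082763671875, 193.57330322265625], np.float64(0.03212945303147196), 734)
side brass_plate 0.81 (array([0.55449341, 0.12990416]), np.float32(179.83826), [33.23953628540039, 144.38766479492188], np.float64(0.043240303125427065), 254)
scene slab 0.8 (array([ 0.48111902, -0.36881677]), np.float32(93.014275), [32.30537033081055, 142.31137084960938], np.float64(0.05347470451458133), 658)
scene pile_top 0.94 (array([ 0.48125266, -0.36626178]), np.float32(93.265366), [62.53157043457031, 183.39097595214844], np.float64(0.044148082982589945), 684)
scene pile_base 0.74 (array([ 0.44958685, -0.3745567 ]), np.float32(111.0158), [76.5174560546875, 212.51002502441406], np.float64(0.02226162669769494), 1577)
scene brass_plate 0.51 (array([0.55294336, 0.1329389 ]), np.float32(6.209778), [24.09537696838379, 134.66912841796875], np.float64(0.04022025339878032), 103)
22.75
```

View pics/s5.png

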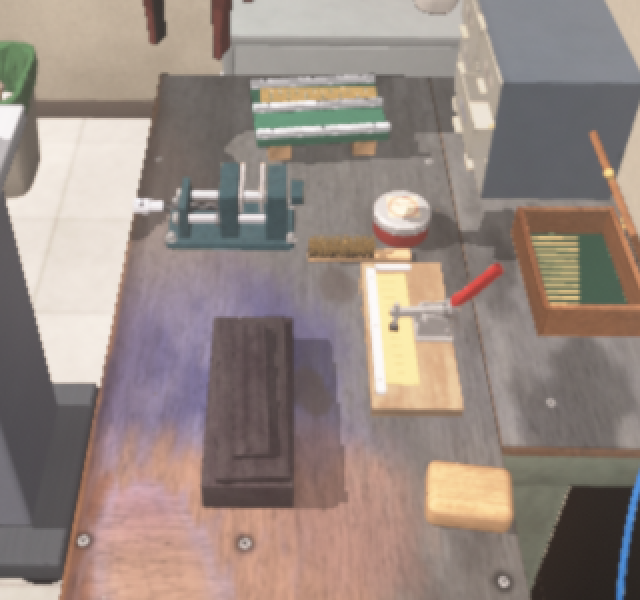

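The slab lies flat and centred on the pile at about (252,390), within about 3 mm of the pile's centre. The brass plate is still in its lane.

```bash
python3 -c "
from bench import *
print(close_job())"
```

```text
the job is handed in; nothing more can be done
None
```

The thin slab is flat on the pile, about 3 mm off centre and lengthwise within about 1° by camera; the pile and brass plate looked undisturbed, and I handed the job in at about 23 s, though no verdict came back.

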